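# Clamp the dressing stone in its fixture

### The job

With the fingertips, push the loose grey stone along its channel until it is fully home against the steel stop. Then push the handle of the toggle clamp over and down, past its dead point, until it snaps into lock with the rubber pad pressing on the stone, and move clear. Only push: do not pick up or tip the stone, and leave the grinding wheel, the jar and the wooden block where they stand.

Things in the scene. Friction and masses are not known exactly. Their poses are not given: they have to be found in the camera images.
- fixture: Wooden board fixed to the bench, x -155 to +105 mm of the origin, y +-50 mm, top 20 mm above the bench. Origin on the bench; x is the way the stone slides home and the handle falls, z up. Two wooden rails, 66 mm apart, top 28 mm above the bench, form a channel for the stone (x -140 to +32 mm), open at its -x end; beyond its other end stand the stop and the toggle clamp.
- stop (a point): Middle of the steel stop's face, which looks to the fixture's -x: fixture x = 32 mm, y = 0, 27 mm above the bench. Axes as the fixture's. The stop is 78 mm wide, its top 33 mm above the bench.
- stone: Loose grey dressing stone, 90 x 60 x 14 mm, flat in the channel, long side (own x) along it, about 0.18 kg. Origin at the centre of its underside, 20 mm above the bench. It starts with its end 25 to 60 mm short of the stop and slides with ordinary friction (below 3 N). When home its +x end face touches the stop, its origin 45 mm before the stop's face.
- pivot (a point): Pivot of the clamp's handle and arm: fixture x = 60 mm, y = 0, 50 mm above the bench, between two steel cheeks (fixture x 42 to 87 mm, y +-18 mm, top 62 mm above the bench). Both turn about the fixture's y. Axes as the fixture's.
- handle (a joint): Clamp handle angle (rad): 0 open (start; leans 0.35 from vertical to fixture +x, end 172 mm above the bench), about 0.8 dead point, 1.2 locked (almost level, pointing to +x, top of grip 58 mm above the bench). It turns to +x and down. A spring holds it open: about 7 N at the grip starts it, fading to nothing at the dead point, past which it snaps into lock by itself.
- grip_face (a point): Point on the handle's face to push (looks to fixture -x when open, up when locked), 105 mm from the pivot. Moves with the handle; its z runs along the handle away from the pivot, its -x out of the face. The black rubber grip reaches from 50 to 130 mm from the pivot, 22 mm wide (along y), 14 mm thick; the handle is straight, its midline through the pivot.
- clamp_arm: Steel clamp arm geared to the handle, 72 mm long, 12 x 12 mm, origin at the pivot, pointing to fixture -x, with a sprung rubber-tipped pad 18 mm across at its end. Open: raised 0.95 rad, its end about fixture x = 18 mm, 115 mm above the bench, the pad's tip at x = 0, 95 mm high. Locked: level, the pad pressing on the stone's top with about 5 N, 72 mm from the pivot.
- wheel: Bystander: small grey grinding wheel lying flat, 68 mm across, 26 mm high with its hub. Origin at the centre of its underside.
- jar: Bystander: amber glass jar with an aluminium cap, 56 mm across, 85 mm high. Origin at the centre of its underside.
- block: Bystander: dark wooden block, 90 x 35 x 30 mm. Origin at the centre of its underside.

How it is judged:
By the outcome, as a careful person would: the job done as asked, in the order asked, and still so for the second after the job is handed in, with the robot touching nothing.
It also fails if it takes over 48 s, if anything falls off the work surface, if the arm or the gripper's body presses on something with over 40 N, if the wrist force passes 120 N, or if a joint passes its speed limit or range.

### The arm

A 6-joint arm with a two-finger parallel gripper is mounted at the origin on the work surface. World frame = base frame: x ahead of the robot, y to its left, z up, the work surface at z = 0. Lengths are in mm, angles in rad, forces in N, time in s.
With the tool pointing down it reaches from about 350 to 975 mm from the base axis. Payload 7.1 kg.
Tool frame: the origin (TCP) lies midway between the tips of the shut fingers; the grasp point (between the pads) lies ctrl.grip_point_offset behind it (ctrl.grip_point_offset is the distance from the TCP to the grasp point, in mm); z points along the fingers, y is the line along which they close (so a half turn about z gives the same grasp; the last joint's range is limited). The gripper opens to 88 mm and grips with 3 to 60 N. Pads are 20 mm wide; open, the fingers measure 115 mm over their backs; the gripper's body (75 mm by 178 mm) begins 61 mm behind the grasp point.
Start: joints at [1.115, 0.423, 1.63, -0, 1.089, -0.019], TCP at [264.369, 566.316, 188.075] pointing down, gripper open.
Joint ranges: [-3, 3], [-0.9, 2.11], [0.09, 2.58], [-1.31, 4.45], [0.11, 2.69], [-2.54, 2.54]. Speed limits (rad/s): [2.39, 2.39, 3.01, 3.14, 3.14, 3.14].

### API

Orientations are given as a rotation vector (axis times angle).
In Python, from workcell import ctrl gives the robot as it stands.
- The arm moves only by the tool apply_moves, never from a script. Its argument "targets" is a list of rows, each an object of numbers: "tx", "ty", "tz": the shift along the world's x, y, z in m; "spin": the turn about the world's z in degrees. In form: [{"tx": .., "ty": .., "tz": .., "spin": ..}, ...]. A call has exactly 8 rows; each row is the pose to reach, as a shift and turn from the pose commanded when the call began; what a row does not reach only later rows make up. A row lasts 1/10 s, in which the tool goes at most 50 mm and 8.59 degrees, less where a joint would pass 70% of its speed; a pose out of reach is approached as far as the arm can. A call with a gripper value outside its range is refused whole. "gripper" is the closure, from -1 (fully open) to 1 (shut), set as the call begins (left out, the last holds). The fingers move at their own pace and stop on an object; the grip force is fixed at half the most. Time passes only in rows, so rows that repeat a pose let the fingers close, or fill a call up. It gives the time, the measured TCP pose, the force, the opening and the grip force at its end, in the units of the state.
- ctrl.get_obs(): the state, without advancing time (a new reading comes with each control period).
- ctrl.get_image(name): name is "side" or "top" or "wrist"; returns the picture (384x512x3 uint8, red, green, blue); there is no depth.
- ctrl.get_calibration(name): a dict with "fov_y" (degrees; the focal length in pixels is half the picture's height over the tangent of half this angle, whatever the lens; pixels are square), "cx", "cy" (the principal point, pixels), "rvec" (rotation vector, rad) and "tvec" (3), from world to camera coordinates, as OpenCV has them. Camera axes: x right, y down, z forward; pixel columns grow to the right and rows downward; lengths in mm; the calibration is good to about 2 mm. A picture is of the moment at which its call begins: read the wrist's pose just before it. get_calibration takes no time and is no camera call; for the wrist camera it gives the pose at the moment of the call.
- ctrl.close_job(): hands the job in; it is judged then, once.
Trained networks look in the newest picture that a camera, given by its name, has taken for a name from the list of things; names that differ only in an ending like _2 or _b are one class to them, and where a whole thing is asked for, a point or a joint stands for the part that bears it (a point fixed in the world has none). Each returns a list of dicts, best first, with "score" (0 to 1); they miss things now and then, are a little off and sometimes report something else, mostly with a low value. They report only what shows in the picture. A call takes as long as a camera call.
- ctrl.outline_of(name, camera): "pixels" (384x512 bool, what is visible of it) and "box" ([left, top, right, bottom] in pixels, round what is visible of it).
- ctrl.pinpoint(name, camera): "uv" ([column, row] in pixels: a listed point, or the origin of a listed thing).
The state is a dict: "t": time; "qpos": joint angles; "qvel": joint speeds; "joint_torque": joint torques, N m; "ee_pos": TCP position; "orientation": TCP orientation; "ft_force": force on the tool from outside, world axes, zero at the start; "moment": the same for the moment, N m; "width": finger opening in mm; "grasp_force": force on a finger pad.
Only numpy, scipy, OpenCV 4.12 (cv2) and the standard library are available. Lean on these libraries where they do the work, as an engineer would, in place of code of your own. Each camera call takes 0.05 s, during which the arm holds its last target. There are 200 camera calls.

## Working session

There is one attempt and no reset: what is moved stays moved. The work goes in short steps, Python scripts to look and compute and a tool call to move; the robot and the scene stay as the last step left them, time stands still between calls to the robot, and variables do not carry over. Pictures are saved under pics/ and viewed, at most 10 in all, crops included, and the job is handed in when it is done.

Besides the shell and the picture viewer there is one more tool, called as name(argument=value, ...) on one line, values as JSON. apply_moves: Moves the arm, as the interface text tells. Its arguments: {"type":"object","properties":{"targets":{"type":"array"},"gripper":{"type":"number"}},"required":["targets"]}

```bash
mkdir -p pics; ls; cat > h.py <<'E'
import numpy as np, cv2
from workcell import ctrl
def cam(n):
    c=ctrl.get_calibration(n); f=192/np.tan(np.radians(c["fov_y"])/2)
    R=cv2.Rodrigues(np.array(c["rvec"],float))[0]; return f,c["cx"],c["cy"],R,np.array(c["tvec"],float)
def ray(n,uv):
    f,cx,cy,R,t=cam(n); d=R.T@np.array([(uv[0]-cx)/f,(uv[1]-cy)/f,1]); return -R.T@t,d
def atz(n,uv,z):
    o,d=ray(n,uv); return o+d*(z-o[2])/d[2]
def proj(n,P):
    f,cx,cy,R,t=cam(n); p=R@np.array(P,float)+t; return np.array([f*p[0]/p[2]+cx,f*p[1]/p[2]+cy])
E
python3 - <<'E'
from h import *
print(ctrl.grip_point_offset, ctrl.get_obs())
ims={}
Z=dict(fixture=0,stop=27,stone=20,pivot=50,grip_face=None,wheel=0,jar=0,block=0)
for n in("side","top"):
    ims[n]=ctrl.get_image(n); print(n,ctrl.get_calibration(n))
    for k,z in Z.items():
        for r in ctrl.pinpoint(k,n)[:2]:
            print(n,k,round(r["score"],2),np.round(r["uv"],1), np.round(atz(n,r["uv"],z),1) if z is not None else "")
    cv2.imwrite(f"pics/{n}0.png",ims[n][:,:,::-1])
E
```

```text
pics
18.700000000000003 {'t': 0.0, 'qpos': array([ 1.11499150e+00,  4.23863178e-01,  1.63070201e+00, -5.98882290e-06,
        1.08859496e+00, -1.90045589e-02]), 'qvel': array([ 1.26478963e-03, -3.29946276e-05, -8.34770110e-05,  1.58036589e-03,
        3.87236927e-04, -7.90341665e-04]), 'joint_torque': array([-1.81502659e-03, -5.44610882e+01, -2.73663443e+01,  6.43009879e-02,
        2.27486895e-02, -1.24649364e-04]), 'ee_pos': array([264.1087278 , 565.76938923, 187.28307893]), 'orientation': array([-6.80599494e-01, -3.06661039e+00,  2.39482539e-03]), 'ft_force': array([-0.56622989,  0.40009301,  1.34861625]), 'moment': array([-0.00409438, -0.01126514, -0.00217543]), 'grasp_force': 0.0, 'width': 87.46832060504452}
side {'fov_y': 44.01333143760248, 'cx': 253.51084601671073, 'cy': 202.6666474874417, 'rvec': array([ 2.2383259 , -0.68120693,  0.31803991]), 'tvec': array([-498.43772712,  321.09491784,  558.52004046])}
side fixture 0.65 [261.6 316.5] [ 548.5 -102.1    0. ]
side stop 0.89 [249.6 294.1] [545.2 -73.6  27. ]
side pivot 0.67 [237.  273.1] [541.4 -44.3  50. ]
side grip_face 0.88 
[... 169 characters left out ...]
top {'fov_y': 57.58057749491724, 'cx': 255.81898610737105, 'cy': 191.82962457083093, 'rvec': array([ 2.13255455, -2.13903457,  0.10626701]), 'tvec': array([  2.39199039, 599.44099806, 687.186757  ])}
top fixture 0.6 [307.7 219.4] [ 544.1 -110.3    0. ]
top stop 0.71 [287.4 219.8] [541.9 -65.   27. ]
top stop 0.63 [306.9 219.4] [ 542.6 -105.6   27. ]
top stone 0.7 [339.3 211.6] [ 559.2 -174.7   20. ]
top stone 0.5 [259.9 217.9] [546.4  -7.3  20. ]
top pivot 0.79 [277.  220.9] [538.4 -42.7  50. ]
top wheel 0.8 [349.8 155. ] [ 685.8 -205.8    0. ]
top jar 0.94 [327.3 274.9] [ 426.7 -149.2    0. ]
top block 0.9 [260.3 165.8] [663.1  -8.    0. ]
top block 0.45 [323.6 274.9] [ 426.7 -141.4    0. ]
```

```bash
python3 - <<'E'
import cv2
s=cv2.imread("pics/side0.png")[150:384,120:452];t=cv2.imread("pics/top0.png")[110:310,190:440]
cv2.imwrite("pics/s1.png",cv2.resize(s,None,fx=2.4,fy=2.4,interpolation=2));cv2.imwrite("pics/t1.png",cv2.resize(t,None,fx=3,fy=3,interpolation=2))
E
```

```text
(no output)
```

View pics/s1.png

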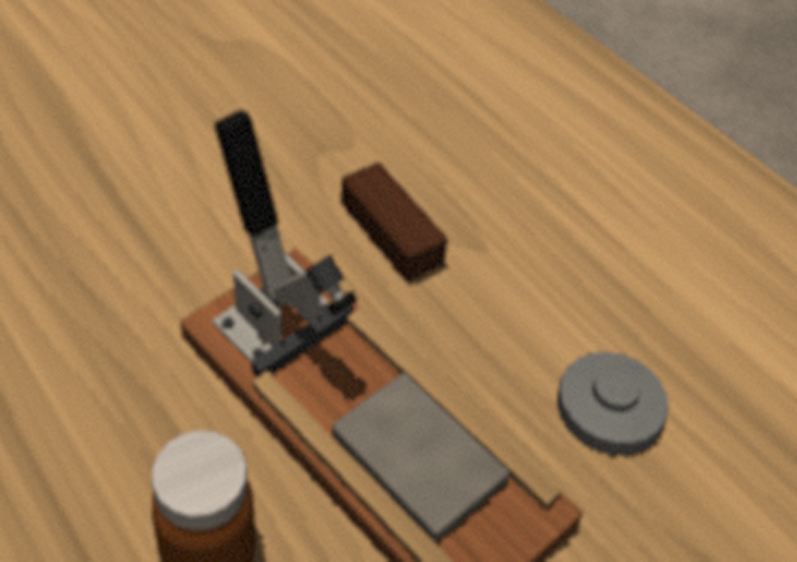

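View pics/t1.png

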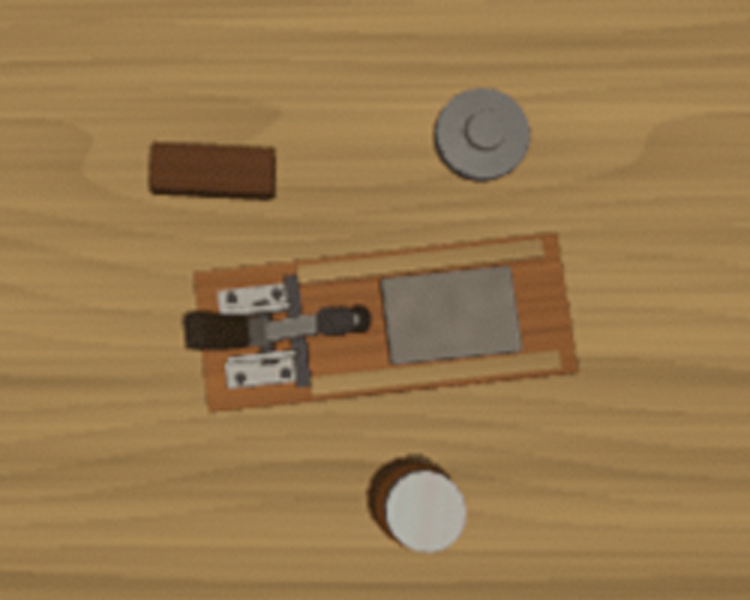

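The side view shows the handle upright at about (240,170) in the crop, the stone at (420,450), and the jar at lower left. The top view gives the board corners at (195,270), (557,233), (578,372) and (210,410), and the stone corners at (381,280), (511,266), (521,350) and (391,362). I'll fit the fixture pose from these.

```bash
python3 - <<'E'
from h import *
from scipy.optimize import least_squares
T=lambda p:np.array(p)/3+[190,110]; S=lambda p:np.array(p)/2.4+[120,150]
# fixture pts -> pixels ; fixture +x = image left, +y = image down (world -x)
obs=[]
for uv,xy in zip([(195,270),(557,233),(578,372),(210,410)],[(105,-50),(-155,-50),(-155,50),(105,50)]): obs.append(("top",T(uv),(*xy,20)))
obs+=[("side",np.array([249.6,294.1]),(32,0,27)),("side",np.array([237,273.1]),(60,0,50)),("top",np.array([287.4,219.8]),(32,0,27)),("top",np.array([277,220.9]),(60,0,50)),("side",np.array([220.8,217.8]),(60+105*np.sin(.35)-7*np.cos(.35),0,50+105*np.cos(.35)+7*np.sin(.35)))]
obs+=[("side",S((183,325)),(105,None,20))]
def sgn(s):
    def W(q,p):
        a=q[2]; x=np.array([np.cos(a),np.sin(a)]); y=np.array([-x[1],x[0]]); return np.array([*(q[:2]+p[0]*x+p[1]*s*y),p[2]])
    def f(q): return np.concatenate([proj(n,W(q,p))-uv for n,uv,p in obs if p[1] is not None])
    r=least_squares(f,[545,-100,1.65],loss="soft_l1"); return r,W
for s in(1,):
    # check handedness: fixture z up => y = z x x
    r,W=sgn(s); print(r.x,np.degrees(r.x[2]),r.cost); print(np.round(r.fun.reshape(-1,2),1).tolist())
q=r.x; a=q[2]; X=np.array([np.cos(a),np.sin(a)]);Y=np.array([-X[1],X[0]])
for uv in[(381,280),(511,266),(521,350),(391,362)]:
    d=atz("top",T(uv),34)[:2]-q[:2]; print("stone",np.round([d@X,d@Y],1))
for uv in[(402,376),(508,478),(437,537),(333,435)]:
    d=atz("side",S(uv),34)[:2]-q[:2]; print("stone side",np.round([d@X,d@Y],1))
np.save("q.npy",q)
o=ctrl.get_obs();R=cv2.Rodrigues(o["orientation"])[0]; print("tool y deg",np.degrees(np.arctan2(R[1,1],R[0,1])),"tool x",np.degrees(np.arctan2(R[1,0],R[0,0])))
E
```

```text
[ 545.68933283 -104.10993016    1.67323603] 95.86936262768889 8.485032864439692
[[-1.1, -0.0], [0.2, -0.7], [0.4, 0.2], [-1.3, 0.5], [-2.0, 0.3], [-1.0, 0.6], [3.5, -0.3], [0.9, -0.6], [1.6, -1.9]]
stone [-25.2 -27.4]
stone [-115.3  -27.5]
stone [-113.8   30.5]
stone [-24.9  29.4]
stone side [-26.4 -28.1]
stone side [-115.8  -27.4]
stone side [-115.4   29. ]
stone side [-30.8  31.6]
tool y deg 64.97357286366302 tool x 154.97357265812184
```

apply_moves(targets=[{"tx": 0.015,"ty": -0.04,"tz": 0.01,"spin": -7},{"tx": 0.03,"ty": -0.085,"tz": 0.02,"spin": -15},{"tx": 0.045,"ty": -0.13,"tz": 0.03,"spin": -22},{"tx": 0.06,"ty": -0.175,"tz": 0.04,"spin": -30},{"tx": 0.075,"ty": -0.22,"tz": 0.04,"spin": -38},{"tx": 0.09,"ty": -0.265,"tz": 0.04,"spin": -46},{"tx": 0.105,"ty": -0.31,"tz": 0.04,"spin": -53},{"tx": 0.12,"ty": -0.355,"tz": 0.04,"spin": -59.1}], gripper=1)

```text
t: 1.7
ee_pos: [384.7, 209.6, 228.4]
orientation: [2.11, 2.327, 0.001]
ft_force: [1.4, 0.7, 0.8]
width: 27.3
grasp_force: 0.0
```

apply_moves(targets=[{"tx": 0.017,"ty": -0.045,"tz": 0,"spin": 0},{"tx": 0.034,"ty": -0.09,"tz": 0,"spin": 0},{"tx": 0.051,"ty": -0.135,"tz": 0,"spin": 0},{"tx": 0.068,"ty": -0.18,"tz": 0,"spin": 0},{"tx": 0.085,"ty": -0.225,"tz": 0,"spin": 0},{"tx": 0.102,"ty": -0.27,"tz": 0,"spin": 0},{"tx": 0.119,"ty": -0.315,"tz": 0,"spin": 0},{"tx": 0.136,"ty": -0.36,"tz": 0,"spin": 0}])

```text
t: 2.5
ee_pos: [520.8, -150.8, 228.3]
orientation: [2.105, 2.332, 0.0]
ft_force: [-0.0, 0.6, 0.4]
width: 0.4
grasp_force: 0.0
```

apply_moves(targets=[{"tx": 0.02,"ty": -0.04,"tz": 0,"spin": 0},{"tx": 0.035,"ty": -0.08,"tz": -0.02,"spin": 0},{"tx": 0.04,"ty": -0.1,"tz": -0.06,"spin": 0},{"tx": 0.04,"ty": -0.1,"tz": -0.1,"spin": 0},{"tx": 0.04,"ty": -0.1,"tz": -0.12,"spin": 0},{"tx": 0.04,"ty": -0.1,"tz": -0.13,"spin": 0},{"tx": 0.04,"ty": -0.1,"tz": -0.13,"spin": 0},{"tx": 0.04,"ty": -0.1,"tz": -0.13,"spin": 0}])

```text
t: 3.3
ee_pos: [561.2, -248.9, 99.2]
orientation: [2.103, 2.332, 0.001]
ft_force: [0.4, 0.8, -0.2]
width: 0.8
grasp_force: 0.0
```

```bash
python3 - <<'E'
from h import *
q=np.load("q.npy");a=q[2];X=np.array([np.cos(a),np.sin(a)]);Y=np.array([-X[1],X[0]])
o=ctrl.get_obs();d=o["ee_pos"][:2]-q[:2];print(o["t"],o["ee_pos"],"F",d@X,d@Y,o["width"],o["ft_force"])
R=cv2.Rodrigues(o["orientation"])[0];print(np.degrees(np.arctan2(R[1,1],R[0,1])))
im=[ctrl.get_image(n) for n in("wrist","top")]
cv2.imwrite("pics/wt.png",cv2.resize(np.vstack([im[0],im[1]])[:,:,::-1],(400,600)))
E
```

```text
3.3 [ 561.21886178 -248.88600409   99.18520925] F -145.6051651260076 -0.6432248072065558 0.760666235096924 [ 0.43938898  0.76008538 -0.16668256]
5.892946416613305
```

View pics/wt.png

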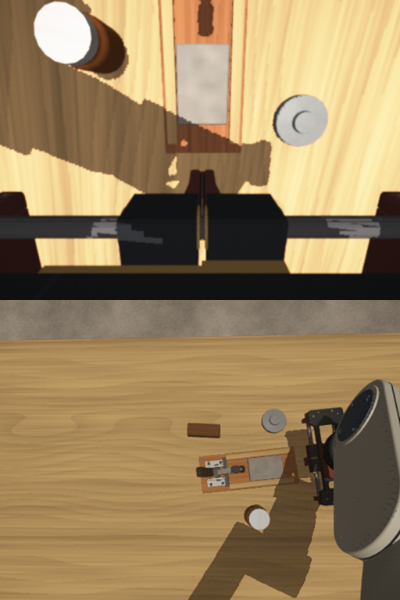

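The wrist view shows the fingers centred on the stone and channel (column about 202, stone 177–227). Next I descend, and also check where the wrist camera sits.

apply_moves(targets=[{"tx": 0,"ty": 0,"tz": -0.03,"spin": 0},{"tx": 0,"ty": 0,"tz": -0.055,"spin": 0},{"tx": 0,"ty": 0,"tz": -0.066,"spin": 0},{"tx": 0,"ty": 0,"tz": -0.071,"spin": 0},{"tx": 0,"ty": 0,"tz": -0.072,"spin": 0},{"tx": 0,"ty": 0.005,"tz": -0.072,"spin": 0},{"tx": -0.001,"ty": 0.01,"tz": -0.072,"spin": 0},{"tx": -0.001,"ty": 0.015,"tz": -0.072,"spin": 0}])

```text
t: 4.2
ee_pos: [559.7, -233.3, 26.9]
orientation: [2.104, 2.332, 0.001]
ft_force: [0.6, 1.0, -0.3]
width: 0.8
grasp_force: 0.0
```

```bash
python3 - <<'E'
from h import *
f,cx,cy,R,t=cam("wrist");o=ctrl.get_obs();print(-R.T@t-o["ee_pos"],o["ee_pos"],o["ft_force"])
E
```

```text
[ -6.96964505  71.91173217 197.07370164] [ 559.69754065 -233.3330237    26.88016312] [ 0.63792091  0.9957156  -0.28073692]
```

apply_moves(targets=[{"tx": -0.0003,"ty": 0.004,"tz": 0,"spin": 0},{"tx": -0.001,"ty": 0.009,"tz": 0,"spin": 0},{"tx": -0.0015,"ty": 0.015,"tz": 0,"spin": 0},{"tx": -0.002,"ty": 0.021,"tz": 0,"spin": 0},{"tx": -0.003,"ty": 0.027,"tz": 0,"spin": 0},{"tx": -0.0035,"ty": 0.033,"tz": 0,"spin": 0},{"tx": -0.004,"ty": 0.039,"tz": 0,"spin": 0},{"tx": -0.0045,"ty": 0.043,"tz": 0,"spin": 0}])

```text
t: 5.0
ee_pos: [554.8, -190.1, 26.1]
orientation: [-2.104, -2.332, 0.0]
ft_force: [-0.6, -0.1, 0.1]
width: 0.4
grasp_force: 0.0
```

apply_moves(targets=[{"tx": -0.0003,"ty": 0.003,"tz": 0,"spin": 0},{"tx": -0.0006,"ty": 0.006,"tz": 0,"spin": 0},{"tx": -0.0008,"ty": 0.008,"tz": 0,"spin": 0},{"tx": -0.001,"ty": 0.01,"tz": 0,"spin": 0},{"tx": -0.0011,"ty": 0.011,"tz": 0,"spin": 0},{"tx": -0.0012,"ty": 0.012,"tz": 0,"spin": 0},{"tx": -0.0013,"ty": 0.013,"tz": 0,"spin": 0},{"tx": -0.0013,"ty": 0.013,"tz": 0,"spin": 0}])

```text
t: 5.8
ee_pos: [553.6, -177.6, 26.1]
orientation: [2.105, 2.332, 0.0]
ft_force: [-0.4, 0.1, 0.3]
width: 0.4
grasp_force: 0.0
```

apply_moves(targets=[{"tx": -0.0001,"ty": 0.001,"tz": 0,"spin": 0},{"tx": -0.0002,"ty": 0.002,"tz": 0,"spin": 0},{"tx": -0.0003,"ty": 0.003,"tz": 0,"spin": 0},{"tx": -0.0004,"ty": 0.004,"tz": 0,"spin": 0},{"tx": -0.0004,"ty": 0.004,"tz": 0,"spin": 0},{"tx": -0.0004,"ty": 0.004,"tz": 0,"spin": 0},{"tx": -0.0004,"ty": 0.004,"tz": 0,"spin": 0},{"tx": -0.0004,"ty": 0.004,"tz": 0,"spin": 0}])

```text
t: 6.6
ee_pos: [553.2, -173.7, 26.1]
orientation: [-2.105, -2.332, 0.0]
ft_force: [0.1, 0.6, -0.3]
width: 0.4
grasp_force: 0.0
```

```bash
python3 - <<'E'
from h import *
q=np.load("q.npy");a=q[2];X=np.array([np.cos(a),np.sin(a)]);Y=np.array([-X[1],X[0]])
o=ctrl.get_obs();d=o["ee_pos"][:2]-q[:2];print(o["t"],o["ee_pos"],"F",d@X,d@Y,o["ft_force"])
w=ctrl.get_image("wrist");t=ctrl.get_image("top");s=ctrl.get_image("side")
a=cv2.resize(w[0:260,130:390],(520,520));
b=cv2.resize(s[230:384,160:340],None,fx=1.5,fy=1.5); c=cv2.resize(t[170:270,240:370],(270,210))
b=cv2.copyMakeBorder(b,0,520-b.shape[0],0,0,cv2.BORDER_CONSTANT); b[235:445,:270]=c
cv2.imwrite("pics/home.png",np.hstack([a,b])[:,:,::-1])
E
```

```text
6.6 [ 553.16548711 -173.72138135   26.07803377] F -70.01103918396356 -0.31845062624452947 [ 0.13105311  0.57047982 -0.34757909]
```

View pics/home.png

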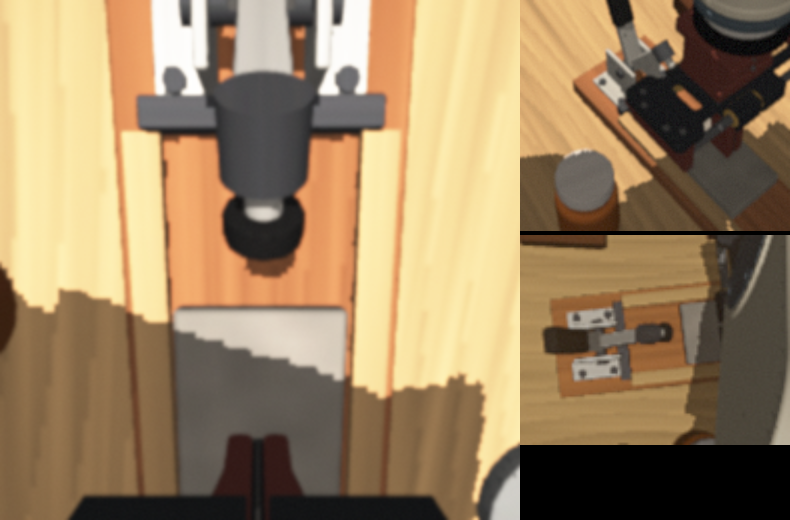

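The stone has not moved: its front edge in the wrist crop is still well short of the stop, and the force is about 0. Before going on I'll check the geometry, meaning the finger tip height relative to the stone.

```bash
python3 - <<'E'
from h import *
q=np.load("q.npy");a=q[2];X=np.array([np.cos(a),np.sin(a)]);Y=np.array([-X[1],X[0]])
F=lambda x,y,z:np.array([*(q[:2]+x*X+y*Y),z])
o=ctrl.get_obs();print("tcp proj wrist",proj("wrist",o["ee_pos"]),"side",proj("side",o["ee_pos"]))
u=lambda c,r:(130+c/2,r/2)
for nm,p,z in[("stone L",u(174,308),34),("stone R",u(346,308),34),("stopL",u(138,97),33),("stopR",u(385,97),33),("rail end L",u(122,131),28),("railR",u(400,131),28)]:
    d=atz("wrist",p,z)[:2]-q[:2];print(nm,np.round([d@X,d@Y],1))
for n in("wrist","side","top"):
    for k in("stop","stone","pivot"):
        for r in ctrl.pinpoint(k,n)[:2]:
            P=atz(n,r["uv"],dict(stop=27,stone=20,pivot=50)[k]);d=P[:2]-q[:2];print(n,k,round(r["score"],2),np.round(r["uv"]),np.round([d@X,d@Y],1))
s=ctrl.get_image("side");w=ctrl.get_image("wrist")
a=cv2.resize(s[284:384,230:340],None,fx=4,fy=4,interpolation=2);b=cv2.resize(w[140:260,200:320],(400,400),interpolation=2)
cv2.imwrite("pics/close.png",np.hstack([a[:,:400],b])[:,:,::-1])
E
```

```text
tcp proj wrist [257.60129817 215.1314837 ] side [293.91948385 340.50361901]
stone L [-23.   27.1]
stone R [-23.1 -31.3]
stopL [42.4 35.7]
stopR [ 42.3 -41. ]
rail end L [33.5 42.5]
railR [ 33.4 -47.5]
wrist stone 0.96 [259. 210.] [-67.8  -1.5]
wrist pivot 0.69 [260.   3.] [61.3 -1.8]
side stop 0.56 [249. 291.] [35.2 -5.2]
side stone 0.72 [295. 341.] [-69.8  -3.7]
side pivot 0.75 [236. 273.] [61.1  0.2]
top stop 0.87 [289. 221.] [36.   2.5]
top stop 0.52 [348. 157.] [-103.  -119.4]
top stone 0.64 [338. 214.] [-68.4  -1.5]
top stone 0.26 [263. 219.] [89.2 -6.7]
top pivot 0.57 [280. 220.] [56.4 -0.5]
```

View pics/close.png

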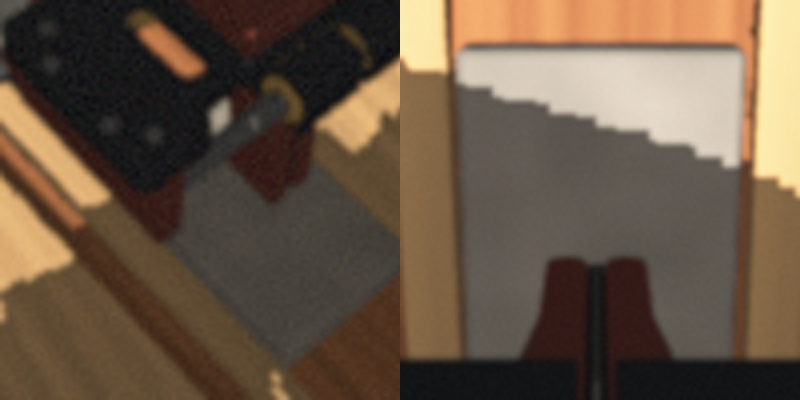

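The side view puts the closed tips (crop about (275,200)) roughly 10 mm higher than the reported TCP projects. It looks as if they slid over the stone's top. I'll back out and touch the channel floor behind the stone to find the true height offset.

apply_moves(targets=[{"tx": 0,"ty": 0,"tz": 0.01,"spin": 0},{"tx": 0,"ty": 0,"tz": 0.015,"spin": 0},{"tx": 0.0025,"ty": -0.025,"tz": 0.015,"spin": 0},{"tx": 0.0055,"ty": -0.055,"tz": 0.015,"spin": 0},{"tx": 0.0065,"ty": -0.063,"tz": 0.015,"spin": 0},{"tx": 0.0065,"ty": -0.063,"tz": 0.01,"spin": 0},{"tx": 0.0065,"ty": -0.063,"tz": 0.003,"spin": 0},{"tx": 0.0065,"ty": -0.063,"tz": 0.0,"spin": 0}])

```text
t: 8.1
ee_pos: [558.8, -235.4, 25.0]
orientation: [-2.103, -2.332, 0.001]
ft_force: [0.3, 0.1, -0.2]
width: 0.5
grasp_force: 0.0
```

apply_moves(targets=[{"tx": 0,"ty": 0,"tz": -0.001,"spin": 0},{"tx": 0,"ty": 0,"tz": -0.002,"spin": 0},{"tx": 0,"ty": 0,"tz": -0.003,"spin": 0},{"tx": 0,"ty": 0,"tz": -0.004,"spin": 0},{"tx": 0,"ty": 0,"tz": -0.004,"spin": 0},{"tx": 0,"ty": 0,"tz": -0.004,"spin": 0},{"tx": 0,"ty": 0,"tz": -0.004,"spin": 0},{"tx": 0,"ty": 0,"tz": -0.004,"spin": 0}])

```text
t: 8.9
ee_pos: [559.7, -236.7, 22.2]
orientation: [2.105, 2.332, 0.0]
ft_force: [-0.1, 0.3, -0.5]
width: 0.6
grasp_force: 0.0
```

```bash
python3 - <<'E'
from h import *
o=ctrl.get_obs();print(o["ee_pos"],o["ft_force"],o["width"])
s=ctrl.get_image("side");P=o["ee_pos"];q=np.load("q.npy");a=q[2]
X=np.array([np.cos(a),np.sin(a),0]);Y=np.array([-X[1],X[0],0])
a=cv2.resize(s[264:384,220:370],None,fx=5,fy=5,interpolation=2)[:,:,::-1].copy()
for z,c in((22,(0,255,0)),(34,(0,255,255))):
    pts=np.array([(proj("side",P*[1,1,0]+[0,0,z]+i*10*X+j*13.5*Y)-[220,264]+.5)*5 for i,j in((1,1),(1,-1),(-1,-1),(-1,1))]).astype(int)
    cv2.polylines(a,[pts],True,c,1)
cv2.imwrite("pics/ov.png",a)
E
```

```text
[ 559.71784613 -236.74748778   22.1538103 ] [-0.0902238   0.3261744  -0.54376962] 0.5921606116711057
```

View pics/ov.png

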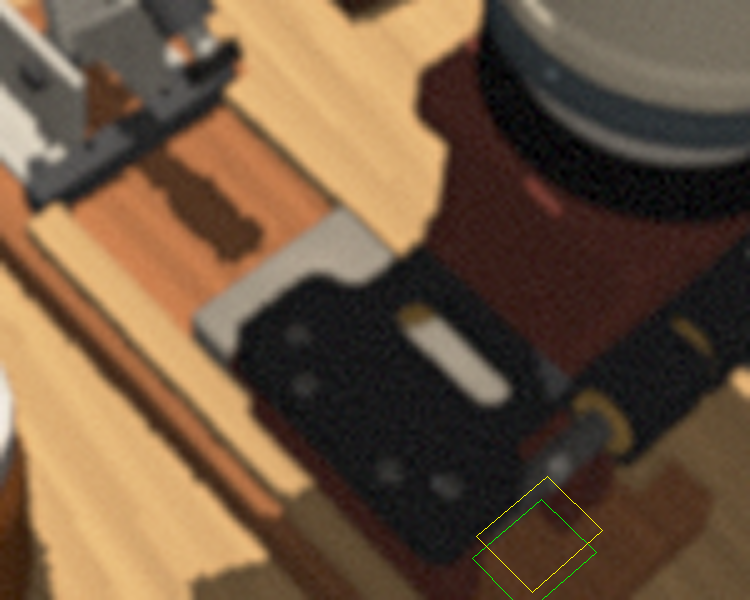

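apply_moves(targets=[{"tx": 0,"ty": 0,"tz": -0.001,"spin": 0},{"tx": 0,"ty": 0,"tz": -0.002,"spin": 0},{"tx": 0,"ty": 0,"tz": -0.003,"spin": 0},{"tx": 0,"ty": 0,"tz": -0.004,"spin": 0},{"tx": 0,"ty": 0,"tz": -0.004,"spin": 0},{"tx": 0,"ty": 0,"tz": -0.004,"spin": 0},{"tx": 0,"ty": 0,"tz": -0.004,"spin": 0},{"tx": 0,"ty": 0,"tz": -0.004,"spin": 0}])

```text
t: 9.75
ee_pos: [559.7, -236.7, 18.1]
orientation: [2.105, 2.332, 0.0]
ft_force: [-0.9, -0.7, -0.3]
width: 0.5
grasp_force: 0.0
```

apply_moves(targets=[{"tx": 0,"ty": 0,"tz": -0.001,"spin": 0},{"tx": 0,"ty": 0,"tz": -0.002,"spin": 0},{"tx": 0,"ty": 0,"tz": -0.003,"spin": 0},{"tx": 0,"ty": 0,"tz": -0.003,"spin": 0},{"tx": 0,"ty": 0,"tz": -0.003,"spin": 0},{"tx": 0,"ty": 0,"tz": -0.003,"spin": 0},{"tx": 0,"ty": 0,"tz": -0.003,"spin": 0},{"tx": 0,"ty": 0,"tz": -0.003,"spin": 0}])

```text
t: 10.55
ee_pos: [559.7, -236.7, 15.1]
orientation: [2.105, 2.332, 0.0]
ft_force: [-0.1, -0.3, -0.4]
width: 0.3
grasp_force: 0.0
```

apply_moves(targets=[{"tx": 0,"ty": 0,"tz": -0.001,"spin": 0},{"tx": 0,"ty": 0,"tz": -0.002,"spin": 0},{"tx": 0,"ty": 0,"tz": -0.002,"spin": 0},{"tx": 0,"ty": 0,"tz": -0.002,"spin": 0},{"tx": 0,"ty": 0,"tz": -0.002,"spin": 0},{"tx": 0,"ty": 0,"tz": -0.002,"spin": 0},{"tx": 0,"ty": 0,"tz": -0.002,"spin": 0},{"tx": 0,"ty": 0,"tz": -0.002,"spin": 0}])

```text
t: 11.35
ee_pos: [559.7, -236.7, 13.1]
orientation: [-2.105, -2.332, -0.0]
ft_force: [-1.2, -0.3, 0.6]
width: 0.5
grasp_force: 0.0
```

apply_moves(targets=[{"tx": 0,"ty": 0,"tz": -0.001,"spin": 0},{"tx": 0,"ty": 0,"tz": -0.002,"spin": 0},{"tx": 0,"ty": 0,"tz": -0.002,"spin": 0},{"tx": 0,"ty": 0,"tz": -0.002,"spin": 0},{"tx": 0,"ty": 0,"tz": -0.002,"spin": 0},{"tx": 0,"ty": 0,"tz": -0.002,"spin": 0},{"tx": 0,"ty": 0,"tz": -0.002,"spin": 0},{"tx": 0,"ty": 0,"tz": -0.002,"spin": 0}])

```text
t: 12.15
ee_pos: [559.7, -236.7, 11.1]
orientation: [2.105, 2.332, -0.0]
ft_force: [0.2, 0.3, 0.2]
width: 0.5
grasp_force: 0.0
```

```bash
python3 - <<'E'
from h import *
o=ctrl.get_obs();print(o["ee_pos"],o["ft_force"],o["width"])
w=ctrl.get_image("wrist");s=ctrl.get_image("side")
a=cv2.resize(w,(448,336));b=cv2.resize(s[284:384,240:340],(336,336),interpolation=2)
cv2.imwrite("pics/dn.png",np.hstack([a,b])[:,:,::-1])
E
```

```text
[ 559.68323558 -236.68291506   11.09074314] [0.2239561  0.26830834 0.15932311] 0.47916254366489075
```

View pics/dn.png

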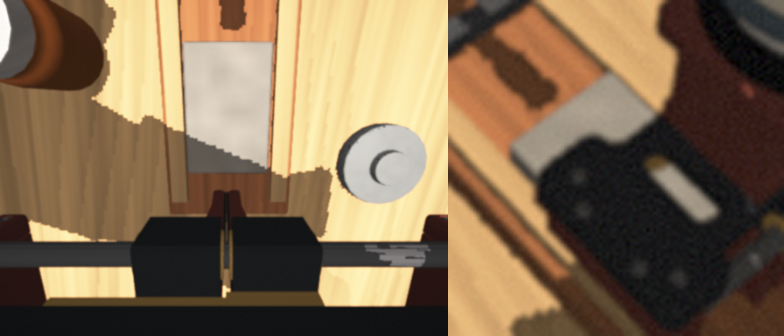

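```bash
python3 - <<'E'
from h import *
from scipy.optimize import least_squares
w=ctrl.get_image("wrist"); g=cv2.cvtColor(w,cv2.COLOR_RGB2GRAY)
k=512/448
f,cx,cy,R,t=cam("wrist");C=-R.T@t
q=np.load("q.npy");a=q[2];X=np.array([np.cos(a),np.sin(a),0]);Y=np.array([-X[1],X[0],0])
# refine the corners of the stone's outline
m=ctrl.outline_of("stone","wrist")[0]; print(m["score"],m["box"])
c=max(cv2.findContours(m["pixels"].astype(np.uint8),0,2)[0],key=cv2.contourArea)
pp=cv2.approxPolyDP(c,6,True)[:,0]; print(pp.tolist())
u=np.array([(183,42),(271,42),(270,172),(187,172)])*k; print(u)
cr=[(45,30),(45,-30),(-45,-30),(-45,30)]
def fit(u):
    def r(p):
        W=[np.array([p[0],p[1],34.])+x*(np.cos(p[2])*X+np.sin(p[2])*Y)+y*(np.cos(p[2])*Y-np.sin(p[2])*X) for x,y in cr]
        o=[]
        for P,uv in zip(W,u):
            d=R@(P-C-[0,0,p[3]]); o+=[f*d[0]/d[2]+cx-uv[0],f*d[1]/d[2]+cy-uv[1]]
        return o
    s=least_squares(r,[552,-174,0,0]); return s
s=fit(u);print(s.x,np.round(s.fun,1))
E
```

```text
0.81 [210.3, 47.7, 312.5, 198.1]
[[210, 49], [215, 196], [303, 197], [311, 51]]
[[209.14285714  48.        ]
 [309.71428571  48.        ]
 [308.57142857 196.57142857]
 [213.71428571 196.57142857]]
[ 5.54918537e+02 -1.71754329e+02  7.36873599e-03  3.53795344e+00] [-1.1  0.4  1.7 -0.6 -2.7 -0.3  2.   0.6]
```

apply_moves(targets=[{"tx": 0,"ty": 0,"tz": -0.001,"spin": 0},{"tx": 0,"ty": 0,"tz": -0.002,"spin": 0},{"tx": 0,"ty": 0,"tz": -0.0025,"spin": 0},{"tx": 0,"ty": 0,"tz": -0.0025,"spin": 0},{"tx": 0,"ty": 0,"tz": -0.0025,"spin": 0},{"tx": 0,"ty": 0,"tz": -0.0025,"spin": 0},{"tx": 0,"ty": 0,"tz": -0.0025,"spin": 0},{"tx": 0,"ty": 0,"tz": -0.0025,"spin": 0}])

```text
t: 13.15
ee_pos: [559.7, -236.7, 8.6]
orientation: [2.105, 2.332, -0.0]
ft_force: [-0.7, 0.8, -0.1]
width: 0.5
grasp_force: 0.0
```

apply_moves(targets=[{"tx": -0.0005,"ty": 0.005,"tz": 0,"spin": 0},{"tx": -0.001,"ty": 0.01,"tz": 0,"spin": 0},{"tx": -0.0014,"ty": 0.014,"tz": 0,"spin": 0},{"tx": -0.0018,"ty": 0.018,"tz": 0,"spin": 0},{"tx": -0.0022,"ty": 0.022,"tz": 0,"spin": 0},{"tx": -0.0026,"ty": 0.026,"tz": 0,"spin": 0},{"tx": -0.003,"ty": 0.03,"tz": 0,"spin": 0},{"tx": -0.003,"ty": 0.03,"tz": 0,"spin": 0}])

```text
t: 13.95
ee_pos: [556.5, -206.1, 8.5]
orientation: [-2.104, -2.333, 0.0]
ft_force: [-0.6, -0.7, -0.3]
width: 0.4
grasp_force: 0.0
```

```bash
python3 - <<'E'
from h import *
q=np.load("q.npy");a=q[2];X=np.array([np.cos(a),np.sin(a)]);Y=np.array([-X[1],X[0]])
F=lambda P:np.round([(P[:2]-q[:2])@X,(P[:2]-q[:2])@Y],1)
o=ctrl.get_obs();print(o["t"],o["ee_pos"],F(o["ee_pos"]),o["ft_force"])
w=ctrl.get_image("wrist")
for n in("wrist",):
    m=ctrl.outline_of("stone",n)[0];c=max(cv2.findContours(m["pixels"].astype(np.uint8),0,2)[0],key=cv2.contourArea)
    for p in cv2.approxPolyDP(c,6,True)[:,0]: print(n,p,F(atz(n,p,34)))
    for r in ctrl.pinpoint("stone",n)[:1]: print(r, F(atz(n,r["uv"],20)))
cv2.imwrite("pics/w3.png",w[:,:,::-1])
E
```

```text
13.95 [ 556.51668379 -206.12398049    8.52940602] [-102.6   -0.3] [-0.61202876 -0.65123612 -0.25699845]
wrist [211 104] [-24.3  26.7]
wrist [216 241] [-112.2   27.4]
wrist [236 242] [-113.   14.]
wrist [246 217] [-95.1   7. ]
wrist [268 216] [-94.4  -7.4]
wrist [279 241] [-112.3  -14.9]
wrist [302 242] [-113.   -30.4]
wrist [310 105] [-25.  -31.7]
{'uv': [263.6, 171.0], 'score': 0.88} [-67.3  -4.7]
```

The fingers skimmed the stone again at a reported z of 8.5 with no force, so the true tip is at least 25 mm above the reported value. Back behind the stone, a reported −4 is therefore still safely above the floor, so I'll go there and push. I'll also shift 4 mm away from the jar.

apply_moves(targets=[{"tx": 0,"ty": 0,"tz": 0.003,"spin": 0},{"tx": 0.003,"ty": -0.016,"tz": 0.003,"spin": 0},{"tx": 0.0073,"ty": -0.032,"tz": 0.003,"spin": 0},{"tx": 0.0073,"ty": -0.032,"tz": 0,"spin": 0},{"tx": 0.0073,"ty": -0.032,"tz": -0.005,"spin": 0},{"tx": 0.0073,"ty": -0.032,"tz": -0.009,"spin": 0},{"tx": 0.0073,"ty": -0.032,"tz": -0.011,"spin": 0},{"tx": 0.0073,"ty": -0.032,"tz": -0.0125,"spin": 0}])

```text
t: 14.9
ee_pos: [563.6, -238.2, -4.5]
orientation: [-2.104, -2.332, 0.0]
ft_force: [-0.5, -0.9, 0.7]
width: 0.4
grasp_force: 0.0
```

apply_moves(targets=[{"tx": -0.0005,"ty": 0.005,"tz": 0,"spin": 0},{"tx": -0.001,"ty": 0.01,"tz": 0,"spin": 0},{"tx": -0.0014,"ty": 0.014,"tz": 0,"spin": 0},{"tx": -0.0018,"ty": 0.018,"tz": 0,"spin": 0},{"tx": -0.0022,"ty": 0.022,"tz": 0,"spin": 0},{"tx": -0.0026,"ty": 0.026,"tz": 0,"spin": 0},{"tx": -0.003,"ty": 0.03,"tz": 0,"spin": 0},{"tx": -0.003,"ty": 0.03,"tz": 0,"spin": 0}])

```text
t: 15.7
ee_pos: [560.9, -208.1, -3.9]
orientation: [-2.104, -2.333, -0.0]
ft_force: [1.1, 0.2, 0.8]
width: 0.5
grasp_force: 0.0
```

```bash
cat >> h.py <<'E'
q=np.load("q.npy");_a=q[2];X=np.array([np.cos(_a),np.sin(_a)]);Y=np.array([-X[1],X[0]])
F=lambda P:np.round([(P[:2]-q[:2])@X,(P[:2]-q[:2])@Y],1)
def st():
    o=ctrl.get_obs();print(o["t"],np.round(o["ee_pos"],1),F(o["ee_pos"]),np.round(o["ft_force"],1))
def stone(n="wrist"):
    w=ctrl.get_image(n)
    for m in ctrl.outline_of("stone",n)[:1]:
        c=max(cv2.findContours(m["pixels"].astype(np.uint8),0,2)[0],key=cv2.contourArea)
        for p in cv2.approxPolyDP(c,6,True)[:,0]: print(n,p,F(atz(n,p,34)))
    return w
E
python3 - <<'E'
from h import *
st();w=stone();cv2.imwrite("pics/w4.png",w[:,:,::-1])
E
```

```text
15.7 [ 560.9 -208.1   -3.9] [-105.    -4.5] [1.1 0.2 0.8]
wrist [198  58] [-4.  26.4]
wrist [205 215] [-91.4  27.3]
wrist [301 216] [-92.1 -31. ]
wrist [308  60] [ -5.1 -31.3]
```

The stone is now moving; its front face went from about −24.5 to −4.5. I continue to the stop, about 37 mm further.

apply_moves(targets=[{"tx": -0.0004,"ty": 0.004,"tz": 0,"spin": 0},{"tx": -0.0008,"ty": 0.008,"tz": 0,"spin": 0},{"tx": -0.0013,"ty": 0.013,"tz": 0,"spin": 0},{"tx": -0.0018,"ty": 0.018,"tz": 0,"spin": 0},{"tx": -0.0023,"ty": 0.023,"tz": 0,"spin": 0},{"tx": -0.0027,"ty": 0.027,"tz": 0,"spin": 0},{"tx": -0.003,"ty": 0.03,"tz": 0,"spin": 0},{"tx": -0.0032,"ty": 0.032,"tz": 0,"spin": 0}])

```text
t: 16.6
ee_pos: [557.8, -176.3, -3.9]
orientation: [2.104, 2.333, -0.0]
ft_force: [0.3, -1.4, -0.8]
width: 0.3
grasp_force: 0.5
```

apply_moves(targets=[{"tx": -0.0001,"ty": 0.001,"tz": 0,"spin": 0},{"tx": -0.0002,"ty": 0.002,"tz": 0,"spin": 0},{"tx": -0.0003,"ty": 0.003,"tz": 0,"spin": 0},{"tx": -0.0003,"ty": 0.003,"tz": 0,"spin": 0},{"tx": -0.0003,"ty": 0.003,"tz": 0,"spin": 0},{"tx": -0.0003,"ty": 0.003,"tz": 0,"spin": 0},{"tx": -0.0003,"ty": 0.003,"tz": 0,"spin": 0},{"tx": -0.0003,"ty": 0.003,"tz": 0,"spin": 0}])

```text
t: 17.4
ee_pos: [557.3, -173.7, -4.0]
orientation: [-2.105, -2.332, 0.0]
ft_force: [0.5, -0.6, 0.3]
width: 0.6
grasp_force: 0.1
```

```bash
python3 - <<'E'
from h import *
st();w=stone();cv2.imwrite("pics/w5.png",cv2.resize(w[0:260,130:390],(560,560))[:,:,::-1])
E
```

```text
17.4 [ 557.3 -173.7   -4. ] [-70.4  -4.5] [ 0.5 -0.6  0.3]
wrist [197  59] [30.5 26.9]
wrist [206 216] [-57.   26.6]
wrist [301 216] [-57.1 -31. ]
wrist [308  61] [ 29.4 -31.4]
wrist [280  60] [ 29.9 -16.7]
wrist [270  89] [ 15.6 -11.5]
wrist [276 119] [ -0.1 -15. ]
wrist [248 134] [-8.2  0.6]
wrist [224 121] [-1.1 13.8]
wrist [220 100] [10.  15.6]
wrist [228  89] [15.6 11.1]
wrist [214  59] [30.5 18. ]
```

View pics/w5.png

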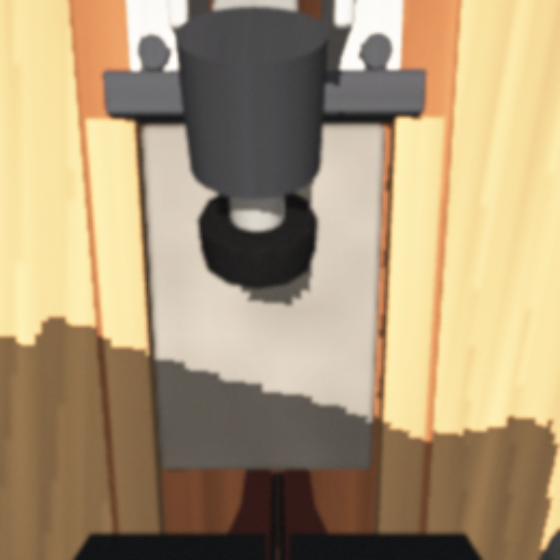

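The stone's front edge is at row 124 of the crop and the stop face at about row 117, so roughly 2 mm remain. I creep on until the force rises.

apply_moves(targets=[{"tx": -0.0001,"ty": 0.0005,"tz": 0,"spin": 0},{"tx": -0.0001,"ty": 0.001,"tz": 0,"spin": 0},{"tx": -0.0001,"ty": 0.0015,"tz": 0,"spin": 0},{"tx": -0.0002,"ty": 0.002,"tz": 0,"spin": 0},{"tx": -0.0002,"ty": 0.002,"tz": 0,"spin": 0},{"tx": -0.0002,"ty": 0.002,"tz": 0,"spin": 0},{"tx": -0.0002,"ty": 0.002,"tz": 0,"spin": 0},{"tx": -0.0002,"ty": 0.002,"tz": 0,"spin": 0}])

```text
t: 18.3
ee_pos: [557.3, -171.6, -3.9]
orientation: [-2.105, -2.332, -0.0]
ft_force: [0.0, 0.7, -0.7]
width: 0.3
grasp_force: 0.0
```

apply_moves(targets=[{"tx": 0,"ty": 0.0005,"tz": 0,"spin": 0},{"tx": -0.0001,"ty": 0.001,"tz": 0,"spin": 0},{"tx": -0.0001,"ty": 0.0013,"tz": 0,"spin": 0},{"tx": -0.0001,"ty": 0.0015,"tz": 0,"spin": 0},{"tx": -0.0001,"ty": 0.0015,"tz": 0,"spin": 0},{"tx": -0.0001,"ty": 0.0015,"tz": 0,"spin": 0},{"tx": -0.0001,"ty": 0.0015,"tz": 0,"spin": 0},{"tx": -0.0001,"ty": 0.0015,"tz": 0,"spin": 0}])

```text
t: 19.1
ee_pos: [557.6, -171.3, -3.7]
orientation: [2.103, 2.331, -0.001]
ft_force: [-0.4, -6.1, 0.4]
width: 0.7
grasp_force: 3.3
```

The reaction reads −6 N and the tip stopped at fixture x ≈ −68 (finger front −58), which matches the stone being home. Now I retreat, lift and go to the handle.

apply_moves(targets=[{"tx": 0.0006,"ty": -0.006,"tz": 0,"spin": 0},{"tx": 0.0012,"ty": -0.013,"tz": 0,"spin": 0},{"tx": 0.0012,"ty": -0.015,"tz": 0.015,"spin": 0},{"tx": 0.0012,"ty": -0.015,"tz": 0.06,"spin": 0},{"tx": 0.0012,"ty": -0.015,"tz": 0.105,"spin": 0},{"tx": 0.0012,"ty": -0.015,"tz": 0.15,"spin": 0},{"tx": 0.0012,"ty": -0.015,"tz": 0.175,"spin": 0},{"tx": 0.0012,"ty": -0.015,"tz": 0.185,"spin": 0}])

```text
t: 19.9
ee_pos: [560.0, -185.8, 185.4]
orientation: [2.101, 2.328, 0.004]
ft_force: [-0.2, 0.2, -1.0]
width: 0.7
grasp_force: 0.0
```

```bash
python3 - <<'E'
from h import *
st();o=ctrl.get_obs()
T=q[:2]+62*X; print("to go",T-o["ee_pos"][:2])
w=ctrl.get_image("wrist")
for k,z in(("stone",20),("pivot",50),("grip_face",151)):
    for r in ctrl.pinpoint(k,"wrist")[:1]+ctrl.pinpoint(k,"top")[:0]: print(k,round(r["score"],2),r["uv"],F(atz("wrist",r["uv"],z)))
ctrl.get_image("side")
for r in ctrl.pinpoint("grip_face","side")[:1]: print("side grip",r["uv"],F(atz("side",r["uv"],151)))
E
```

```text
19.9 [ 560.  -185.8  185.4] [-82.7  -5.9] [-0.2  0.2 -1. ]
to go [-20.62070485 143.32489629]
stone 0.7 [255.3, 45.1] [69.7 -1.5]
pivot 0.9 [253.9, 48.1] [60.4  1. ]
side grip [223.4, 214.8] [90.3 -2.5]
```

apply_moves(targets=[{"tx": -0.006,"ty": 0.04,"tz": 0,"spin": 0},{"tx": -0.012,"ty": 0.08,"tz": 0,"spin": 0},{"tx": -0.018,"ty": 0.12,"tz": 0,"spin": 0},{"tx": -0.02,"ty": 0.14,"tz": 0,"spin": 0},{"tx": -0.02,"ty": 0.142,"tz": -0.02,"spin": 0},{"tx": -0.02,"ty": 0.142,"tz": -0.045,"spin": 0},{"tx": -0.02,"ty": 0.142,"tz": -0.06,"spin": 0},{"tx": -0.02,"ty": 0.142,"tz": -0.066,"spin": 0}])

```text
t: 21.15
ee_pos: [536.9, -42.9, 113.0]
orientation: [-2.102, -2.33, 0.003]
ft_force: [0.3, 1.1, -0.5]
width: 0.6
grasp_force: 0.0
```

```bash
python3 - <<'E'
from h import *
st();s=ctrl.get_image("side")
cv2.imwrite("pics/s6.png",cv2.resize(s[130:330,130:330],(600,600),interpolation=2)[:,:,::-1])
E
```

```text
21.15 [536.9 -42.9 113. ] [61.8  2.4] [ 0.3  1.1 -0.5]
```

View pics/s6.png

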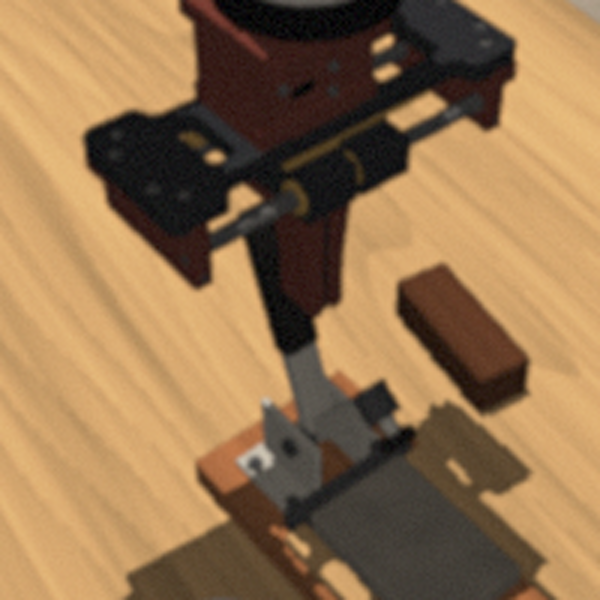

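The side view shows the closed tips at about (320,305) in the crop, near the lower end of the black grip and level with the handle. I check their true height from that pixel.

```bash
python3 - <<'E'
from h import *
o=ctrl.get_obs();P=o["ee_pos"]
for z in(105,115,125,135,145): 
    c=[proj("side",[*(P[:2]+i*10*X+j*10*Y),z]) for i,j in((0,0),(1,1),(1,-1),(-1,-1),(-1,1))]
    print(z,[((p-130)*3).round().astype(int).tolist() for p in c])
for r in(50,130): print("grip end",((proj("side",[*(q[:2]+(60+r*np.sin(.35))*X),50+r*np.cos(.35)])-130)*3).round())
E
```

```text
105 [[311, 359], [282, 357], [314, 338], [340, 361], [308, 382]]
115 [[311, 345], [281, 343], [314, 324], [340, 348], [307, 368]]
125 [[310, 331], [281, 329], [314, 309], [340, 333], [307, 353]]
135 [[310, 317], [280, 314], [314, 295], [340, 319], [307, 339]]
145 [[310, 302], [280, 300], [313, 280], [340, 304], [306, 324]]
grip end [295. 350.]
grip end [256. 208.]
```

The visible tip corners match z ≈ 144 against a reported 113, so the offset is 31 mm. That puts the tips at about r = 97 on the grip. Now I push along the arc.

apply_moves(targets=[{"tx": 0.001,"ty": 0.006,"tz": 0,"spin": 0},{"tx": 0.001,"ty": 0.011,"tz": 0,"spin": 0},{"tx": 0.001,"ty": 0.015,"tz": 0,"spin": 0},{"tx": 0.001,"ty": 0.02,"tz": -0.0015,"spin": 0},{"tx": 0.0005,"ty": 0.025,"tz": -0.0033,"spin": 0},{"tx": 0,"ty": 0.03,"tz": -0.0055,"spin": 0},{"tx": -0.0005,"ty": 0.036,"tz": -0.0085,"spin": 0},{"tx": -0.001,"ty": 0.0415,"tz": -0.012,"spin": 0}])

```text
t: 22.0
ee_pos: [538.0, -1.7, 104.2]
orientation: [2.103, 2.331, 0.001]
ft_force: [-2.3, -3.3, 8.3]
width: 0.4
grasp_force: 3.3
```

apply_moves(targets=[{"tx": -0.0006,"ty": 0.006,"tz": -0.0043,"spin": 0},{"tx": -0.0012,"ty": 0.0115,"tz": -0.009,"spin": 0},{"tx": -0.0017,"ty": 0.017,"tz": -0.014,"spin": 0},{"tx": -0.0022,"ty": 0.0217,"tz": -0.0194,"spin": 0},{"tx": -0.0027,"ty": 0.0262,"tz": -0.0255,"spin": 0},{"tx": -0.0031,"ty": 0.03,"tz": -0.0315,"spin": 0},{"tx": -0.0033,"ty": 0.0325,"tz": -0.036,"spin": 0},{"tx": -0.0036,"ty": 0.035,"tz": -0.04,"spin": 0}])

```text
t: 22.8
ee_pos: [533.6, 33.6, 62.6]
orientation: [-2.104, -2.332, 0.0]
ft_force: [0.1, 0.9, -0.3]
width: 0.6
grasp_force: 0.0
```

apply_moves(targets=[{"tx": -0.0002,"ty": 0.002,"tz": -0.004,"spin": 0},{"tx": -0.0004,"ty": 0.0038,"tz": -0.009,"spin": 0},{"tx": -0.0005,"ty": 0.0052,"tz": -0.014,"spin": 0},{"tx": -0.0006,"ty": 0.006,"tz": -0.017,"spin": 0},{"tx": -0.0006,"ty": 0.006,"tz": -0.017,"spin": 0},{"tx": -0.0006,"ty": 0.006,"tz": -0.017,"spin": 0},{"tx": -0.0006,"ty": 0.006,"tz": -0.017,"spin": 0},{"tx": -0.0006,"ty": 0.006,"tz": -0.017,"spin": 0}])

```text
t: 23.6
ee_pos: [533.4, 39.3, 46.3]
orientation: [2.105, 2.332, 0.0]
ft_force: [-0.1, 0.2, 0.4]
width: 0.4
grasp_force: 0.0
```

The force has gone, so the handle has snapped ahead of the fingers. I move up and clear, then verify.

apply_moves(targets=[{"tx": 0,"ty": 0,"tz": 0.02,"spin": 0},{"tx": 0,"ty": 0.01,"tz": 0.06,"spin": 0},{"tx": 0,"ty": 0.04,"tz": 0.1,"spin": 0},{"tx": 0,"ty": 0.08,"tz": 0.13,"spin": 0},{"tx": 0,"ty": 0.12,"tz": 0.15,"spin": 0},{"tx": 0,"ty": 0.16,"tz": 0.16,"spin": 0},{"tx": 0,"ty": 0.19,"tz": 0.16,"spin": 0},{"tx": 0,"ty": 0.2,"tz": 0.16,"spin": 0}])

```text
t: 24.4
ee_pos: [533.2, 242.0, 206.8]
orientation: [2.101, 2.335, 0.003]
ft_force: [-0.7, -0.2, -0.2]
width: 0.1
grasp_force: 0.0
```

```bash
python3 - <<'E'
from h import *
st();s=ctrl.get_image("side")
for r in ctrl.pinpoint("grip_face","side")[:1]: print("grip",r,"expected locked",proj("side",[*(q[:2]+165*X),58]))
stone("top")
t=ctrl.get_image("top")
for n in("side","top"):
    for k,z in(("wheel",0),("jar",0),("block",0)):
        for r in ctrl.pinpoint(k,n)[:1]: print(n,k,np.round(atz(n,r["uv"],z)))
a=cv2.resize(s[200:384,120:400],(780,512),interpolation=2)[:,:380+0]
a=cv2.resize(s[230:370,180:320],(400,400),interpolation=2);b=cv2.resize(t[170:270,230:330],(400,400),interpolation=2)
cv2.imwrite("pics/end.png",np.hstack([a,b])[:,:,::-1])
E
```

```text
24.4 [533.2 242.  206.8] [345.6 -23. ] [-0.7 -0.2 -0.2]
grip {'uv': [198.0, 227.9], 'score': 0.67} expected locked [195.98981896 231.4640336 ]
side wheel [ 685. -205.    0.]
side jar [ 429. -143.    0.]
side block [660.  -8.   0.]
top wheel [ 686. -201.    0.]
top jar [ 434. -140.    0.]
top block [657. -13.   0.]
```

View pics/end.png

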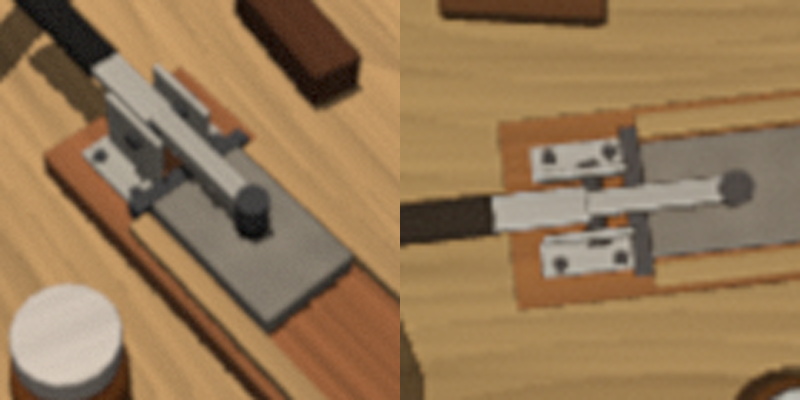

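The clamp is locked: handle level, arm level, pad on the stone at (250,210) on the left and (735,187) on the right. The stone sits against the stop, and the bystanders have not moved.

```bash
python3 -c "
from workcell import ctrl
print(ctrl.close_job())"
```

```text
the job is handed in; nothing more can be done
None
```

The job is handed in at about 25 s of the 48 s allowed: the stone is home against the stop, the toggle clamp is locked with its pad on the stone, the arm is clear, and the wheel, jar and block did not measurably move; the fingertips sat about 31 mm higher than the reported position, so my first two pushes passed over the stone without touching it.

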